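Load the sampler tray in reverse order

TASK

Move the four amber bottles from their coloured stands on the black bar into the grey sampler tray, one to a slot, so that the row ends up in reverse order: the bottle that stood nearest the bar's blue end goes into the slot farthest from the tray's blue end, the next beside it, and so on until the bottle farthest from the bar's blue end is in the slot at the tray's blue end. Set every bottle down upright on the slot's floor; do not drop one or knock one over.

Things in the scene. Friction and masses are not known exactly. Their poses are not given: they have to be found in the camera images.
- bottle_red: Loose amber glass sample bottle, 80 to 140 g, with a red screw cap and a white paper band: body 36 mm diameter and straight-sided from its foot to 56 mm height, cap 31 mm diameter from 62 mm to the top at 78 mm. Origin: centre of its underside; z up along its axis. It starts upright in the stand of its own colour.
- bottle_yellow: Loose amber glass sample bottle, 80 to 140 g, with a yellow screw cap and a white paper band: body 36 mm diameter and straight-sided from its foot to 56 mm height, cap 31 mm diameter from 62 mm to the top at 78 mm. Origin: centre of its underside; z up along its axis. It starts upright in the stand of its own colour.
- bottle_green: Loose amber glass sample bottle, 80 to 140 g, with a green screw cap and a white paper band: body 36 mm diameter and straight-sided from its foot to 56 mm height, cap 31 mm diameter from 62 mm to the top at 78 mm. Origin: centre of its underside; z up along its axis. It starts upright in the stand of its own colour.
- bottle_white: Loose amber glass sample bottle, 80 to 140 g, with a white screw cap and a white paper band: body 36 mm diameter and straight-sided from its foot to 56 mm height, cap 31 mm diameter from 62 mm to the top at 78 mm. Origin: centre of its underside; z up along its axis. It starts upright in the stand of its own colour.
- stand_red: Fixed red round stand on the bar, 52 mm diameter, 14 mm high, with a recess 44 mm wide whose floor is 5 mm above its underside, where the bottle with the red cap starts. Its colour and place tell where in the row that bottle stood. Origin: centre of its underside.
- stand_yellow: Fixed yellow round stand on the bar, 52 mm diameter, 14 mm high, with a recess 44 mm wide whose floor is 5 mm above its underside, where the bottle with the yellow cap starts. Its colour and place tell where in the row that bottle stood. Origin: centre of its underside.
- stand_green: Fixed green round stand on the bar, 52 mm diameter, 14 mm high, with a recess 44 mm wide whose floor is 5 mm above its underside, where the bottle with the green cap starts. Its colour and place tell where in the row that bottle stood. Origin: centre of its underside.
- stand_white: Fixed white round stand on the bar, 52 mm diameter, 14 mm high, with a recess 44 mm wide whose floor is 5 mm above its underside, where the bottle with the white cap starts. Its colour and place tell where in the row that bottle stood. Origin: centre of its underside.
- bar: Fixed black bar that carries the row of four stands: 70 mm (x) by 240 mm (y), 12 mm high, with a blue end block (20 mm long, 20 mm high) at its +y end only. Origin: centre of the black bar's underside; y runs along the row towards the blue end, z up. The stands are centred at y = -87, -29, 29 and 87 mm, x = 0, on its top; which colour stands where changes.
- tray: Fixed grey open sampler tray: 62 mm (x) by 236 mm (y), walls and floor 4 mm thick, 26 mm high, with three cross walls that make four slots in a row, each 54 by 54 mm inside; a blue end block (20 mm long, 28 mm high) at its +y end only. Origin: centre of its underside, midway along the slots; y runs along the row towards the blue end, z up. Slot centres at y = -87, -29, 29 and 87 mm, x = 0; slot floor 4 mm above the underside. Empty at the start.
Things that resemble listed ones, but are neither listed nor needed, are in the scene too. Leave any pink or purple look-alike of the bottle_red alone.

How it is judged:
By the outcome, as a careful person would: the job done as asked, in the order asked, and still so for the second after the job is handed in, with the robot touching nothing.
It also fails if it takes over 126 s, if anything falls off the work surface, if the arm or the gripper's body presses on something with over 40 N, if the wrist force passes 120 N, or if a joint passes its speed limit or range.

ROBOT

A 6-joint arm with a two-finger parallel gripper is mounted at the origin on the work surface. World frame = base frame: x ahead of the robot, y to its left, z up, the work surface at z = 0. Lengths are in m, angles in rad, forces in N, time in s.
With the tool pointing down it reaches from about 0.35 to 0.775 m from the base axis. Payload 5.5 kg.
Tool frame: the origin (TCP) lies between the finger pads; the fingertips stand env.nose_length ahead of it and the grasp point (between the pads) lies 8 mm behind it (env.nose_length is the distance from the TCP to the fingertips, in m); z points along the fingers, y is the direction in which the jaws open and shut (so a half turn about z gives the same grasp; the last joint's range is limited). The gripper opens to 85 mm and grips with 20 to 120 N. Pads are 22 mm wide; open, the fingers measure 114 mm over their backs; the gripper's body (76 mm by 85 mm) begins 54 mm behind the grasp point. The pads swing forward as they close: fully open they stand 13 mm farther back than shut.
Start: joints at [-0.14, 0.313, 0.046, 1.304, 0, 1.431], TCP at [0.575, -0, 0.242] pointing down, gripper open.
Joint ranges: [-2.76, 2.76], [-0.86, 1.69], [-1.03, 1.26], [-2.2, 2.34], [-1.47, 1.5], [-3.14, 3.14]. Speed limits (rad/s): [2.57, 2.57, 3.14, 3.14, 3.14, 3.14].

INTERFACE

Orientations are given as a unit quaternion [w, x, y, z].
In Python, from workcell import env gives the robot as it stands. The module is installed in compiled form; this text tells all that it offers.
- The arm moves only by the shell command python3 -m creep 'ROWS' [FORCE]. ROWS is a JSON object of lists of equal length, an entry for each row: "hand": the finger opening in mm, from 0 to 85.4; "delta_pos": the shift along the tool's x, y, z scaled (see below), a list of three; "turn": the turn about the tool's z scaled (see below). In form: {"hand": [hand, ...], "delta_pos": [[dx, dy, dz], ...], "turn": [turn, ...]}. A call has exactly 5 rows; each row shifts and turns the commanded pose from where the row before left it, along the tool's axes as they then stand; what a row does not reach is not made up. The controller multiplies each number of a shift by 0.8 m and each number of a turn by 5 degrees. A row lasts 1/12 s, in which the tool goes at most 41.7 mm and 7.16 degrees, less where a joint would pass 70% of its speed; a pose out of reach is approached as far as the arm can. A call with a number of a shift or a turn outside -1 to 1 is refused whole. A call with a gripper value outside its range is refused whole. The fingers move at their own pace and stop on an object; FORCE is the grip in N (left out, the last holds). Time passes only in rows, so rows that do not move let the fingers close, or fill a call up. It gives the time, the measured TCP pose, the force and the opening at its end, in the units of the state.
- env.get_state(): the state, without advancing time (a new reading comes with each control period).
- env.read_camera(name): name is "scene" or "side" or "wrist"; returns a dict with "pixels" (480x640x3 uint8, red, green, blue), "depth" (480x640 float32, m along the optical axis (not along the pixel's ray), 0 where there is no reading), "fx", "fy", "cx", "cy" (pixels), "origin" and "orientation" of the camera in the world. Camera axes: x right, y down, z forward; pixel columns grow to the right and rows downward; lengths in m; the calibration is good to about 2 mm. A picture is of the moment at which its call begins.
- env.hand_in(): hands the job in, once; it reports no verdict.
Trained networks look in the newest picture that a camera, given by its name, has taken for a name from the list of things; names that differ only in an ending like _2 or _b are one class to them, and where a whole thing is asked for, a point or a joint stands for the part that bears it (a point fixed in the world has none). Each returns a list of dicts, best first, with "score" (0 to 1); they miss things now and then, are a little off and sometimes report something else, mostly with a low value. They report only what shows in the picture. A call takes as long as a camera call. They do not tell look-alikes from the thing itself.
- env.find_in(camera, target): "location" ([row, column] in pixels, amid what is visible of it).
- env.pinpoint(camera, target): "location" ([row, column] in pixels: a listed point, or the origin of a listed thing).
The state is a dict: "clock": time; "joint_pos": joint angles; "qvel": joint speeds; "tau": joint torques, N m; "tcp_pos": TCP position; "orientation": TCP orientation; "wrist_force": force on the tool from outside, world axes, zero at the start; "ft_torque": the same for the moment, N m; "finger_gap": finger opening in m.
Only numpy, scipy, OpenCV 4.12 (cv2) and the standard library are available. Lean on these libraries where they do the work, as an engineer would, in place of code of your own. Each camera call takes 0.05 s, during which the arm holds its last target.

## Working session

There is one attempt and no reset: what is moved stays moved. The work goes in short steps, Python scripts to look and compute and a shell command to move; the robot and the scene stay as the last step left them, time stands still between calls to the robot, and variables do not carry over. Pictures are saved under pics/ and viewed, and the job is handed in when it is done.

```bash
mkdir -p pics; cat > h.py <<'E'
import numpy as np,cv2
from scipy.spatial.transform import Rotation as R
from workcell import env
def q(o): return R.from_quat([o[1],o[2],o[3],o[0]]).as_matrix()
def pts(c):
    v,u=np.mgrid[0:480,0:640]; d=c["depth"]
    P=np.stack([(u-c["cx"])/c["fx"]*d,(v-c["cy"])/c["fy"]*d,d],-1)
    return P@q(c["orientation"]).T+np.array(c["origin"])
def save(c,n): cv2.imwrite("pics/"+n,c["pixels"][:,:,::-1])
E
python3 - <<'E'
from h import *
s=env.get_state(); print(s); print(env.nose_length)
for n in("scene","side"):
    c=env.read_camera(n); save(c,n+"0.png"); P=pts(c); print(n,c["origin"],c["orientation"])
    for t in("bottle_red","bottle_yellow","bottle_green","bottle_white","bar","tray"):
        for r in env.find_in(n,t)[:3]:
            v,u=map(int,np.round(r["location"])); print(t,round(r["score"],2),v,u,P[v,u].round(3))
E
```

```text
{'clock': 0.0, 'joint_pos': array([-1.39577320e-01,  3.14048966e-01,  4.49385788e-02,  1.30359366e+00,
        3.29148049e-05,  1.43118243e+00]), 'qvel': array([-0.00127839, -0.00133207,  0.0013231 ,  0.00011094,  0.00100229,
       -0.00088597]), 'tau': array([-2.90074182e-03, -4.80629075e+01,  2.98531097e+01,  1.95313990e-02,
       -3.83516899e-04, -4.27451073e-05]), 'tcp_pos': array([5.74493872e-01, 8.41315380e-05, 2.41364707e-01]), 'orientation': array([-7.71672960e-04,  7.07093538e-01,  7.07119381e-01, -5.60927098e-04]), 'wrist_force': array([ 0.54806635,  0.41913548, -0.3496806 ]), 'ft_torque': array([0.0405033 , 0.00558613, 0.04650216]), 'finger_gap': 0.0854686780333795}
0.011
scene [ 1.1136474  -0.01457735  0.89087757] [-0.19710431  0.68761042  0.67074457 -0.19607023]
bottle_red 0.74 276 367 [0.695 0.085 0.066]
bottle_red 0.62 216 396 [0.565 0.155 0.08 ]
bottle_red 0.58 263 401 [0.661 0.158 0.052]
bottle_yellow 0.7 215 423 [0.563 0.212 0.079]
bottle_green 0.6 216 477 [0.567 0.325 0.077]
bottle_white 0.72 213 452 [ 1.114 -0.015  0.891]
bottle_white 0.6 213 218 [ 0.493 -0.237  0.003]
bar 0.72 237 440 [0.576 0.26  0.011]
tray 0.89 215 218 [ 0.498 -0.236  0.003]
tray 0.36 238 438 [0.579 0.255 0.012]
side [0.21301531 0.3951293  0.6217328 ] [ 0.1291408  -0.31862158  0.87190629 -0.34868662]
bottle_red 0.8 244 218 [0.668 0.097 0.055]
bottle_red 0.73 284 201 [0.631 0.165 0.05 ]
bottle_red 0.56 309 241 [0.54  0.167 0.074]
bottle_yellow 0.95 338 208 [0.539 0.227 0.075]
bottle_green 0.65 402 139 [0.535 0.335 0.074]
bottle_white 0.92 369 180 [0.532 0.278 0.075]
bar 0.79 409 170 [0.534 0.308 0.011]
bar 0.43 333 245 [0.537 0.171 0.021]
bar 0.24 309 242 [0.538 0.167 0.075]
tray 0.88 204 418 [ 0.501 -0.236  0.004]
```

View pics/scene0.png

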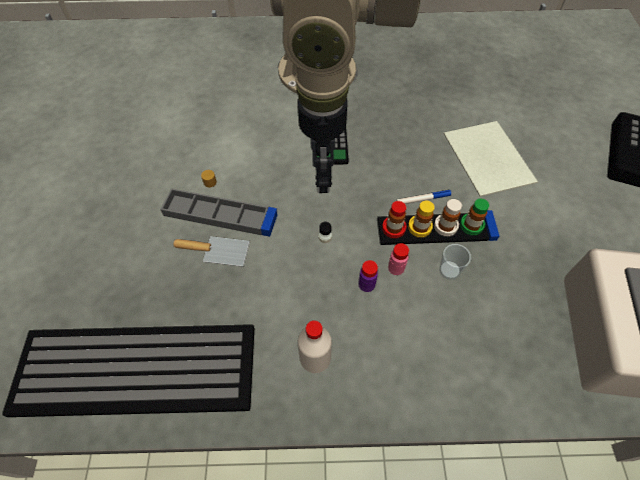

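View pics/side0.png

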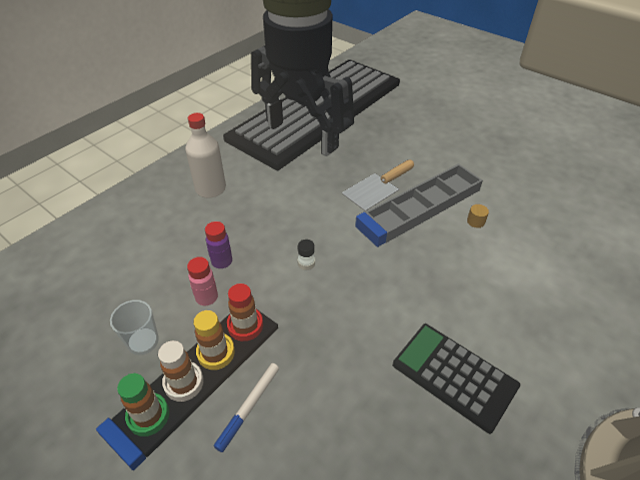

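The row from the bar's blue end is green, white, yellow, red. In the scene picture the caps sit near (206,480), (206,453), (209,427) and (208,398), with the bar's blue end at (224,492). The tray's blue block is at (220,269), on its +y side. The pink bottle (260,399) and purple bottle (276,368) are look-alikes. Next I'll measure exact positions.

```bash
python3 - <<'E'
from h import *
from scipy.optimize import least_squares
for n in("scene","side"):
    c=env.read_camera(n); P=pts(c); ok=c["depth"]>0
    hsv=cv2.cvtColor(c["pixels"],cv2.COLOR_RGB2HSV)
    tops=ok&(P[...,2]>.0915)&(P[...,2]<.099)&(P[...,0]>.48)&(P[...,0]<.62)&(P[...,1]>.1)&(P[...,1]<.4)
    k,l,st,ce=cv2.connectedComponentsWithStats(tops.astype(np.uint8))
    for i in range(1,k):
        if st[i,4]<30: continue
        A=P[l==i]; (cx,cy),r=cv2.minEnclosingCircle(A[:,:2].astype(np.float32)*1000)
        print(n,"cap",ce[i].round(),st[i,4],np.median(A,0).round(4),(round(cx,1),round(cy,1),round(r,1)),hsv[l==i].mean(0).round())
    # blue blocks and rim of tray
    b=ok&(hsv[...,0]>105)&(hsv[...,0]<125)&(hsv[...,1]>180)&(hsv[...,2]>80)
    for name,z0,z1,y0,y1 in(("barblue",.017,.024,.3,.45),("trayblue",.024,.032,-.25,0)):
        m=b&(P[...,2]>z0)&(P[...,2]<z1)&(P[...,1]>y0)&(P[...,1]<y1)&(P[...,0]>.45)&(P[...,0]<.65)
        if m.sum()>10: print(n,name,m.sum(),cv2.minAreaRect(P[m][:,:2].astype(np.float32)*1000))
    m=ok&(P[...,2]>.0225)&(P[...,2]<.031)&(P[...,1]>-.42)&(P[...,1]<-.05)&(P[...,0]>.4)&(P[...,0]<.58)
    k,l,st,ce=cv2.connectedComponentsWithStats(cv2.dilate(m.astype(np.uint8),np.ones((3,3))))
    i=1+np.argmax(st[1:,4]); A=P[m&(l==i)][:,:2].astype(np.float32)*1000
    print(n,"tray all",len(A),cv2.minAreaRect(A), cv2.boxPoints(cv2.minAreaRect(A)).round().tolist())
    m=ok&(P[...,2]>.009)&(P[...,2]<.015)&(hsv[...,2]<60)&(P[...,1]>.08)&(P[...,1]<.45)&(P[...,0]>.48)&(P[...,0]<.65)
    A=P[m][:,:2].astype(np.float32)*1000; print(n,"bar",len(A),cv2.minAreaRect(A))
E
```

```text
scene cap [453. 205.] 147 [0.5498 0.2738 0.0953] (549.3, 274.3, 16.4) [ 19.  38. 217.]
scene cap [481. 204.] 148 [0.5504 0.3311 0.0953] (549.5, 332.3, 16.5) [ 66. 184. 130.]
scene cap [398. 207.] 148 [0.5517 0.1587 0.095 ] (551.0, 158.5, 15.3) [  3. 223. 188.]
scene cap [426. 206.] 148 [0.5525 0.2168 0.0952] (551.5, 217.5, 16.2) [ 24. 210. 217.]
scene barblue 196 ((549.7316284179688, 375.2919006347656), (68.93616485595703, 18.725086212158203), 1.43065345287323)
scene trayblue 184 ((528.2048950195312, -117.39126586914062), (17.95160675048828, 60.97838592529297), 75.70082092285156)
scene tray all 788 ((496.32501220703125, -232.8673858642578), (258.0663146972656, 65.23853302001953), 75.10540008544922) [[432.0, -349.0], [495.0, -366.0], [561.0, -117.0], [498.0, -100.0]]
scene bar 962 ((550.5352172851562, 246.63702392578125), (72.1613998413086, 242.11456298828125), 0.7341569066047668)
side cap [239. 292.] 358 [0.5494 0.1593 0.0945] (550.5, 158.9, 16.3) [  1. 176. 181.]
side cap [205. 320.] 397 [0.5501 0.217  0.0945] (551.5, 217.1, 16.4) [ 23. 169. 214.]
side cap [170. 351.] 467 [0.5481 0.2744 0.0945] (548.8, 274.4, 16.0) [ 20.  31. 210.]
side cap [131. 385.] 542 [0.5479 0.3314 0.0944] (548.8, 331.5, 15.9) [ 66. 136. 136.]
side barblue 25 ((548.779296875, 383.1591491699219), (16.395343780517578, 65.841552734375), 75.25580596923828)
side tray all 1176 ((496.924560546875, -233.33834838867188), (259.88275146484375, 66.87870788574219), 76.27776336669922) [[434.0, -352.0], [499.0, -368.0], [560.0, -115.0], [495.0, -99.0]]
side bar 2707 ((548.1782836914062, 245.26904296875), (69.46070861816406, 239.10389709472656), 1.1578359603881836)
```

```bash
python3 -m creep '{"hand":[62,62,62,62,62],"delta_pos":[[0.05,-0.01,0.01],[0.05,-0.01,0.01],[0.05,-0.01,0.01],[0.05,-0.002,0.01],[0.05,0,0.01]],"turn":[0,0,0,0,0]}' 40
python3 -m creep '{"hand":[62,62,62,62,62],"delta_pos":[[0.05,0,0.01],[0.05,0,0.01],[0.05,0,0.01],[0.015,0,0],[0,0,0]],"turn":[0,0,0,0,0]}'
python3 - <<'E'
from h import *
c=env.read_camera("wrist"); save(c,"w1.png"); s=env.get_state(); print(s["tcp_pos"],s["clock"],s["joint_pos"])
P=pts(c); m=(c["depth"]>0)&(P[...,2]>.0915)&(P[...,2]<.099)&(abs(P[...,0]-.55)<.06)
k,l,st,ce=cv2.connectedComponentsWithStats(m.astype(np.uint8))
for i in range(1,k):
    if st[i,4]>50: print(ce[i],st[i,4],cv2.minEnclosingCircle(P[l==i][:,:2].astype(np.float32)*1000))
E
```

```text
clock: 1.22
tcp_pos: [0.5487, 0.2016, 0.2024]
orientation: [0.0, 0.707, 0.707, 0.0]
wrist_force: [0.4, 0.6, 0.3]
finger_gap: 0.0617
clock: 1.63
tcp_pos: [0.5484, 0.3353, 0.1771]
orientation: [-0.0, 0.705, 0.709, -0.0]
wrist_force: [0.8, -1.2, -0.6]
finger_gap: 0.0619
[0.54885448 0.33328433 0.17770066] 1.6833 [ 4.21011461e-01  4.67929805e-01  1.17000129e-01  1.22076486e+00
 -4.40208252e-04  1.98882914e+00]
[319.60918417 259.83976551] 2047 ((550.2239990234375, 331.93292236328125), 15.57505989074707)
[318.85730858 345.33294664] 1724 ((550.1965942382812, 274.5992431640625), 15.820099830627441)
[321.52993744 415.96604111] 1119 ((552.4708862304688, 218.35800170898438), 15.216581344604492)
```

The wrist picture's depth puts the green cap at (550, 332) mm, right under the tool. Going down.

```bash
python3 -m creep '{"hand":[62,62,62,62,62],"delta_pos":[[0,0.001,0.04],[0,0,0.04],[0,0,0.04],[0,0,0.025],[0,0,0.012]],"turn":[0,0,0,0,0]}'
python3 - <<'E'
from h import *
c=env.read_camera("side"); save(c,"s1.png"); print(env.get_state()["tcp_pos"])
E
```

```text
clock: 2.1
tcp_pos: [0.5487, 0.3291, 0.0497]
orientation: [-0.001, 0.708, 0.706, -0.002]
wrist_force: [-0.1, -0.5, -0.8]
finger_gap: 0.0619
[0.54858434 0.32921882 0.0492152 ]
```

View pics/s1.png

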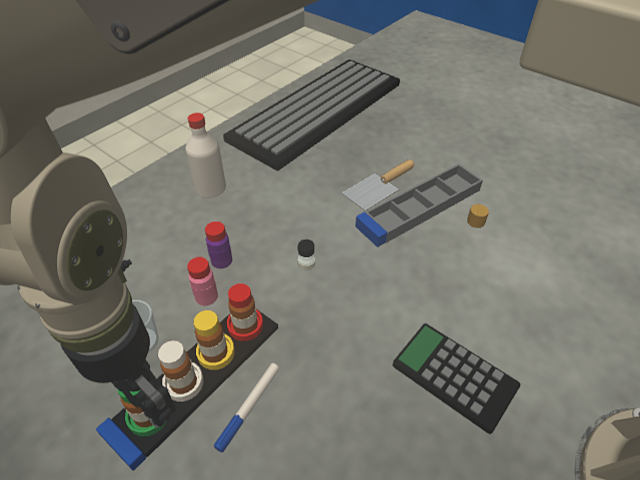

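View pics/w1.png

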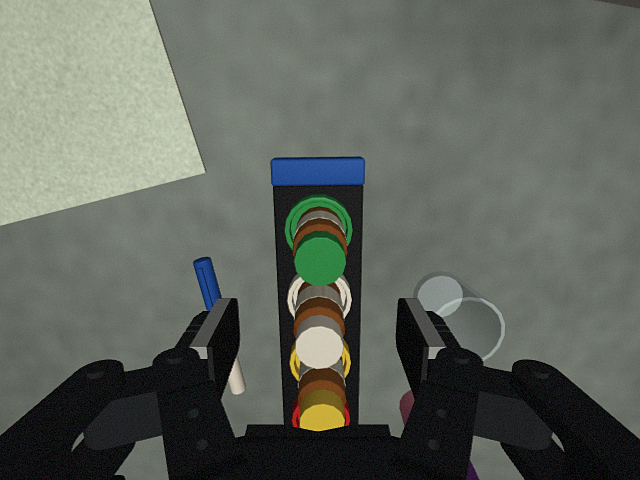

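The side picture shows the jaws straddling the green bottle near (405,140), with its neighbours clear. In the wrist picture the green cap at (259,320) is centred between the pads. I'll nudge +3 mm in y and +2 mm in z, then close.

```bash
python3 -m creep '{"hand":[62,50,34,30,30],"delta_pos":[[0.0035,0.001,-0.003],[0,0,0],[0,0,0],[0,0,0],[0,0,0]],"turn":[0,0,0,0,0]}' 40
python3 -m creep '{"hand":[30,30,30,30,30],"delta_pos":[[0,0,0],[0,0,0],[0,0,-0.02],[0,0,-0.04],[0,0,-0.04]],"turn":[0,0,0,0,0]}'
python3 -m creep '{"hand":[30,30,30,30,30],"delta_pos":[[0,0,-0.04],[0,0,-0.02],[0,0,0],[0,0,0],[0,0,0]],"turn":[0,0,0,0,0]}'
python3 - <<'E'
from h import *
c=env.read_camera("side"); save(c,"s2.png"); s=env.get_state(); print(s["tcp_pos"],s["wrist_force"])
E
```

```text
clock: 2.57
tcp_pos: [0.5526, 0.3354, 0.0578]
orientation: [0.001, 0.707, 0.707, 0.002]
wrist_force: [-0.4, -1.3, 7.0]
finger_gap: 0.0346
clock: 2.98
tcp_pos: [0.5501, 0.3344, 0.1354]
orientation: [-0.0, 0.707, 0.707, -0.001]
wrist_force: [0.9, 0.2, -0.9]
finger_gap: 0.0344
clock: 3.4
tcp_pos: [0.5505, 0.3346, 0.1823]
orientation: [-0.0, 0.707, 0.707, -0.0]
wrist_force: [0.2, 0.1, -1.5]
finger_gap: 0.0344
[0.5501507  0.33442733 0.181511  ] [-0.46016034 -0.29134565 -0.49018776]
```

View pics/s2.png

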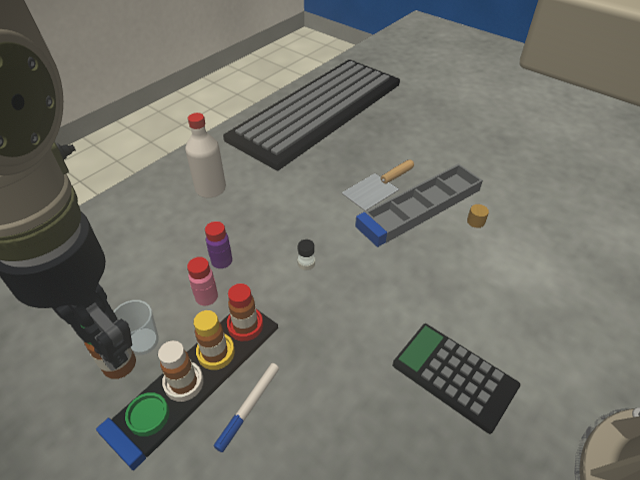

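Green is held and its stand at (413,147) is empty. Moving it to the slot farthest from the tray's blue end, about (473,-327) mm.

```bash
python3 -m creep '{"hand":[30,30,30,30,30],"delta_pos":[[-0.025,0,0],[-0.05,-0.006,0],[-0.05,-0.006,0],[-0.05,-0.006,0],[-0.05,-0.006,0]],"turn":[0,0,0,0,0]}'
python3 -m creep '{"hand":[30,30,30,30,30],"delta_pos":[[-0.05,-0.006,0],[-0.05,-0.006,0],[-0.05,-0.006,0],[-0.05,-0.006,0],[-0.05,-0.006,0]],"turn":[0,0,0,0,0]}'
python3 -m creep '{"hand":[30,30,30,30,30],"delta_pos":[[-0.05,-0.006,0],[-0.05,-0.006,0],[-0.05,-0.006,0],[-0.05,-0.006,0],[-0.05,-0.006,0]],"turn":[0,0,0,0,0]}'
python3 -m creep '{"hand":[30,30,30,30,30],"delta_pos":[[-0.05,-0.006,0],[-0.04,-0.006,0],[-0.01,0,0],[0,0,0],[0,0,0]],"turn":[0,0,0.86,1,1]}'
python3 - <<'E'
from h import *
s=env.get_state(); print(s["tcp_pos"],s["wrist_force"],s["joint_pos"])
Rm=q(s["orientation"]); print("tool x in world",Rm[:,0].round(3))
for n in("side","scene","wrist"):
    c=env.read_camera(n); save(c,n+"3.png")
    P=pts(c);hsv=cv2.cvtColor(c["pixels"],cv2.COLOR_RGB2HSV)
    m=(c["depth"]>0)&(hsv[...,0]<18)&(hsv[...,1]>120)&(hsv[...,2]>30)&(np.hypot(P[...,0]-s["tcp_pos"][0],P[...,1]-s["tcp_pos"][1])<.04)&(P[...,2]>.05)
    if m.sum()>5:print(n,m.sum(),np.percentile(P[m],[2,50,98],axis=0).round(4))
E
```

```text
clock: 3.87
tcp_pos: [0.5301, 0.1532, 0.181]
orientation: [-0.001, 0.707, 0.707, -0.001]
wrist_force: [1.0, -1.1, -0.3]
finger_gap: 0.0347
clock: 4.28
tcp_pos: [0.5062, -0.0467, 0.1815]
orientation: [-0.001, 0.707, 0.707, -0.001]
wrist_force: [0.3, -0.7, -0.5]
finger_gap: 0.0347
clock: 4.7
tcp_pos: [0.4823, -0.2465, 0.1814]
orientation: [-0.001, 0.707, 0.707, -0.0]
wrist_force: [0.0, -0.1, -0.8]
finger_gap: 0.035
clock: 5.12
tcp_pos: [0.4729, -0.3259, 0.1808]
orientation: [-0.002, 0.792, 0.611, -0.0]
wrist_force: [-0.3, 0.9, -1.6]
finger_gap: 0.0342
[ 0.47291583 -0.32589789  0.18079026] [-0.32055474  0.8790212  -1.60848209] [-7.43174662e-01  3.39096629e-01 -6.95169766e-02  1.16595131e+00
  7.60982089e-05  1.08388531e+00]
tool x in world [0.253 0.967 0.002]
side 353 [[ 0.454  -0.3276  0.142 ]
 [ 0.4687 -0.3143  0.1832]
 [ 0.4859 -0.3107  0.2002]]
scene 177 [[ 0.4579 -0.3368  0.1405]
 [ 0.4826 -0.3161  0.1766]
 [ 0.4898 -0.3103  0.1992]]
wrist 4253 [[ 0.4577 -0.3282  0.1438]
 [ 0.4765 -0.3139  0.1945]
 [ 0.4899 -0.3104  0.2004]]
```

View pics/wrist3.png

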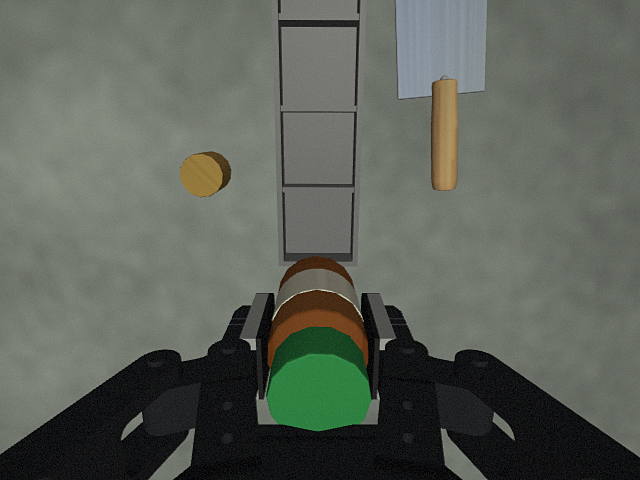

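View pics/side3.png

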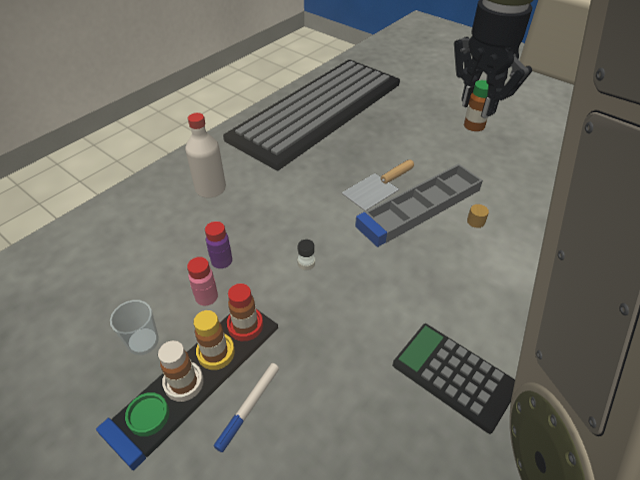

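```bash
python3 - <<'E'
from h import *
c=env.read_camera("wrist"); P=pts(c)
m=(c["depth"]>0)&(P[...,2]>.018)&(P[...,2]<.031)&(P[...,1]>-.42)&(P[...,1]<-.05)&(P[...,0]>.4)&(P[...,0]<.58)
k,l,st,ce=cv2.connectedComponentsWithStats(cv2.dilate(m.astype(np.uint8),np.ones((3,3))))
i=1+np.argmax(st[1:,4]); A=P[m&(l==i)][:,:2].astype(np.float32)*1000
print(len(A),cv2.minAreaRect(A)); o=np.array([494.1,-242.8]); a=np.array([.247,.969]); b=np.array([.969,-.247])
L=np.stack([(A-o)@a,(A-o)@b],1); print(L.min(0),L.max(0),np.histogram(L[:,0],bins=np.arange(-125,145,4)))
E
```

```text
5311 ((488.81573486328125, -266.9375915527344), (186.13937377929688, 62.28173828125), 75.42803955078125)
[-117.88864734  -30.65952963] [68.34284779 32.28963402] (array([  0,  13, 274,  63,  56,  60,  56,  61,  61,  59,  70,  67,  64,
        61,  61,  70, 318, 241,  77,  66,  76,  74,  77,  65,  67,  80,
        77,  75,  80,  80, 156, 451,  76,  83,  86,  92,  84,  88,  93,
        85,  95,  92,  95,  92,  93, 598, 279, 107,  17,   0,   0,   0,
         0,   0,   0,   0,   0,   0,   0,   0,   0,   0,   0,   0,   0,
         0,   0]), array([-125, -121, -117, -113, -109, -105, -101,  -97,  -93,  -89,  -85,
        -81,  -77,  -73,  -69,  -65,  -61,  -57,  -53,  -49,  -45,  -41,
        -37,  -33,  -29,  -25,  -21,  -17,  -13,   -9,   -5,   -1,    3,
          7,   11,   15,   19,   23,   27,   31,   35,   39,   43,   47,
         51,   55,   59,   63,   67,   71,   75,   79,   83,   87,   91,
         95,   99,  103,  107,  111,  115,  119,  123,  127,  131,  135,
        139,  143]))
```

The wrist picture shows the tray lined up with the bottle (near edge at row 262, columns 275–365), and the fit agrees to about 1 mm. Lowering now.

```bash
python3 -m creep '{"hand":[30,30,30,30,30],"delta_pos":[[0,0,0.04],[0,0,0.04],[0,0,0.04],[0,0,0.025],[0,0,0.01]],"turn":[0,0,0,0,0]}'
python3 -m creep '{"hand":[30,30,30,30,30],"delta_pos":[[0,0,0.004],[0,0,0.003],[0,0,0.002],[0,0,0],[0,0,0]],"turn":[0,0,0,0,0]}'
python3 - <<'E'
from h import *
s=env.get_state(); print(s["tcp_pos"],s["wrist_force"])
c=env.read_camera("side"); save(c,"s4.png")
x=c["pixels"][60:220,400:560]; cv2.imwrite("pics/s4c.png",cv2.resize(x[:,:,::-1],(640,640)))
E
```

```text
clock: 5.73
tcp_pos: [0.4721, -0.3228, 0.0552]
orientation: [-0.003, 0.789, 0.615, -0.001]
wrist_force: [0.1, 0.0, -1.9]
finger_gap: 0.0347
clock: 6.15
tcp_pos: [0.4751, -0.3259, 0.0533]
orientation: [0.001, 0.79, 0.614, 0.0]
wrist_force: [-0.4, -0.4, -0.8]
finger_gap: 0.0345
[ 0.47505467 -0.32591255  0.05326956] [-0.42183332 -0.41879536 -0.77429467]
```

View pics/s4c.png

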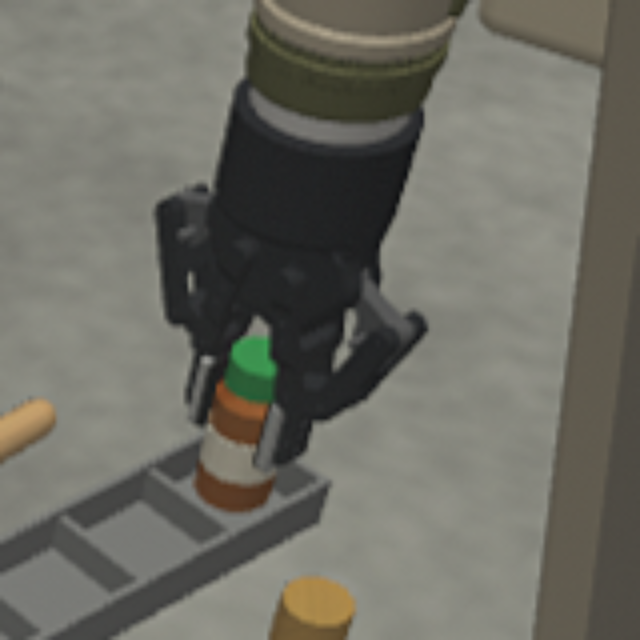

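The bottle is inside the end slot (foot at about (490,235) in the crop) and still above the floor.

```bash
python3 -m creep '{"hand":[30,30,30,30,30],"delta_pos":[[0,0,0.003],[0,0,0.003],[0,0,0.002],[0,0,0],[0,0,0]],"turn":[0,0,0,0,0]}'
python3 -m creep '{"hand":[30,30,30,30,30],"delta_pos":[[0,0,0.0015],[0,0,0],[0,0,0],[0,0,0],[0,0,0]],"turn":[0,0,0,0,0]}'
```

```text
clock: 6.62
tcp_pos: [0.4741, -0.3251, 0.0453]
orientation: [-0.0, 0.79, 0.614, -0.0]
wrist_force: [0.6, 1.0, -0.4]
finger_gap: 0.0344
clock: 7.03
tcp_pos: [0.4743, -0.3253, 0.0449]
orientation: [0.0, 0.79, 0.614, -0.0]
wrist_force: [-1.8, 0.6, 5.5]
finger_gap: 0.0345
```

Floor contact shows as +5.5 N at TCP z = 45 mm, so I'll release.

```bash
python3 -m creep '{"hand":[40,50,56,60,60],"delta_pos":[[0,0,0],[0,0,0],[0,0,0],[0,0,0],[0,0,-0.02]],"turn":[0,0,0,0,0]}'
python3 -m creep '{"hand":[60,60,60,60,60],"delta_pos":[[0,0,-0.04],[0,0,-0.04],[0,0,-0.04],[0,0,-0.03],[0,0,0]],"turn":[0,0,0,0,0]}'
python3 - <<'E'
from h import *
s=env.get_state(); print(s["tcp_pos"],s["wrist_force"])
c=env.read_camera("side"); save(c,"s5.png")
x=c["pixels"][60:260,340:560]; cv2.imwrite("pics/s5c.png",cv2.resize(x[:,:,::-1],(660,600)))
E
```

```text
clock: 7.45
tcp_pos: [0.4725, -0.3237, 0.0575]
orientation: [-0.003, 0.79, 0.614, -0.0]
wrist_force: [0.3, -0.3, -0.0]
finger_gap: 0.0599
clock: 7.87
tcp_pos: [0.4767, -0.3273, 0.1862]
orientation: [0.005, 0.79, 0.614, 0.001]
wrist_force: [0.9, -0.9, 0.6]
finger_gap: 0.0597
[ 0.47666599 -0.32732347  0.18620999] [ 0.86081595 -0.89225018  0.55171385]
```

View pics/s5c.png

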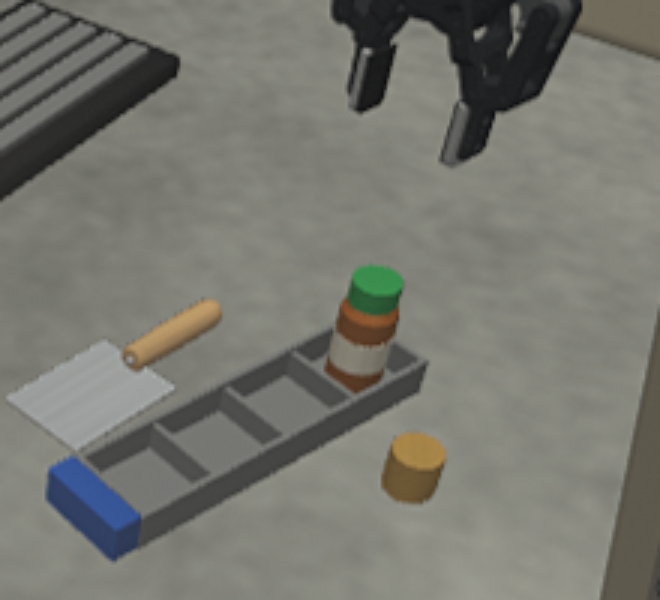

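Green stands upright in the far slot. Next is white at (549.5, 274.3); I'll keep the tray yaw. From the current pose that is +0.749 and -0.098 in tool x and y.

```bash
python3 -m creep '{"hand":[60,60,60,60,60],"delta_pos":[[0.05,-0.0065,0],[0.05,-0.0065,0],[0.05,-0.0065,0],[0.05,-0.0065,0],[0.05,-0.0065,0]],"turn":[0,0,0,0,0]}'
python3 -m creep '{"hand":[60,60,60,60,60],"delta_pos":[[0.05,-0.0065,0],[0.05,-0.0065,0],[0.05,-0.0065,0],[0.05,-0.0065,0],[0.05,-0.0065,0]],"turn":[0,0,0,0,0]}'
python3 -m creep '{"hand":[60,60,60,60,60],"delta_pos":[[0.05,-0.0065,0],[0.05,-0.0065,0],[0.05,-0.0065,0],[0.05,-0.0065,0],[0.049,-0.0065,0]],"turn":[0,0,0,0,0]}'
python3 -m creep '{"hand":[60,60,60,60,60],"delta_pos":[[0,0,0],[0,0,0],[0,0,0],[0,0,0],[0,0,0]],"turn":[0,0,0,0,0]}'
cat >> h.py <<'E'
def caps(sv=None):
    c=env.read_camera("wrist")
    if sv: save(c,sv)
    P=pts(c); m=(c["depth"]>0)&(P[...,2]>.0915)&(P[...,2]<.099)&(abs(P[...,0]-.55)<.06)
    s=env.get_state(); print("tcp",s["tcp_pos"].round(4)); Rm=q(s["orientation"])
    hsv=cv2.cvtColor(c["pixels"],cv2.COLOR_RGB2HSV)
    k,l,st,ce=cv2.connectedComponentsWithStats(m.astype(np.uint8))
    for i in range(1,k):
        if st[i,4]>200:
            (x,y),r=cv2.minEnclosingCircle(P[l==i][:,:2].astype(np.float32)*1000)
            d=Rm.T@(np.array([x/1000,y/1000,.044+.01])-s["tcp_pos"])
            print(ce[i].round(),round(x,1),round(y,1),round(r,1),np.median(hsv[l==i],0),"tool units",(d/.8).round(4))
E
python3 -c "
from h import *
caps('w6.png')"
```

```text
clock: 8.33
tcp_pos: [0.4975, -0.1231, 0.1788]
orientation: [-0.001, 0.79, 0.613, -0.0]
wrist_force: [0.6, -0.4, 0.2]
finger_gap: 0.0601
clock: 8.75
tcp_pos: [0.5217, 0.0772, 0.1788]
orientation: [-0.001, 0.79, 0.614, -0.001]
wrist_force: [1.2, 0.2, 0.4]
finger_gap: 0.0601
clock: 9.17
tcp_pos: [0.5458, 0.2766, 0.1785]
orientation: [-0.0, 0.79, 0.614, -0.001]
wrist_force: [1.3, -1.5, -0.1]
finger_gap: 0.0602
clock: 9.58
tcp_pos: [0.5466, 0.2731, 0.18]
orientation: [-0.0, 0.79, 0.613, -0.0]
wrist_force: [-0.1, -0.3, -0.4]
finger_gap: 0.0598
tcp [0.5467 0.2732 0.1803]
[322. 249.] 550.0 274.6 15.5 [ 25.  28. 218.] tool units [0.0028 0.0036 0.1578]
[347. 332.] 552.4 217.2 15.9 [ 24. 181. 215.] tool units [-0.066   0.0244  0.1578]
[366. 406.] 551.5 159.6 15.6 [  1. 209. 180.] tool units [-0.1359  0.0412  0.1579]
```

```bash
python3 -m creep '{"hand":[60,60,60,60,60],"delta_pos":[[0.003,0.0035,0.03],[0,0,0.04],[0,0,0.04],[0,0,0.03],[0,0,0.016]],"turn":[0,0,0,0,0]}'
python3 -m creep '{"hand":[60,60,50,36,30],"delta_pos":[[0,0,0],[0,0,0],[0,0,0],[0,0,0],[0,0,0]],"turn":[0,0,0,0,0]}'
python3 -m creep '{"hand":[30,30,30,30,30],"delta_pos":[[0,0,0],[0,0,0],[0,0,-0.02],[0,0,-0.04],[0,0,-0.04]],"turn":[0,0,0,0,0]}'
python3 -m creep '{"hand":[30,30,30,30,30],"delta_pos":[[0,0,-0.04],[0,0,-0.02],[0,0,0],[0,0,0],[0,0,0]],"turn":[0,0,0,0,0]}'
python3 - <<'E'
from h import *
c=env.read_camera("side"); save(c,"s7.png"); s=env.get_state(); print(s["tcp_pos"],s["wrist_force"])
E
```

```text
clock: 10.05
tcp_pos: [0.5481, 0.2743, 0.0523]
orientation: [-0.001, 0.79, 0.613, -0.002]
wrist_force: [-0.4, 0.1, -0.3]
finger_gap: 0.0598
clock: 10.47
tcp_pos: [0.5513, 0.2765, 0.0576]
orientation: [0.001, 0.79, 0.613, 0.002]
wrist_force: [-0.1, 0.1, 4.1]
finger_gap: 0.0349
clock: 10.88
tcp_pos: [0.5488, 0.2759, 0.1354]
orientation: [-0.0, 0.79, 0.614, -0.001]
wrist_force: [1.6, 0.7, -0.7]
finger_gap: 0.0347
clock: 11.3
tcp_pos: [0.5493, 0.2761, 0.1824]
orientation: [-0.0, 0.79, 0.614, -0.001]
wrist_force: [-0.7, -0.2, -1.6]
finger_gap: 0.0351
[0.54897075 0.27601461 0.18180915] [ 0.95925654 -0.37273216 -1.70707869]
```

View pics/s7.png

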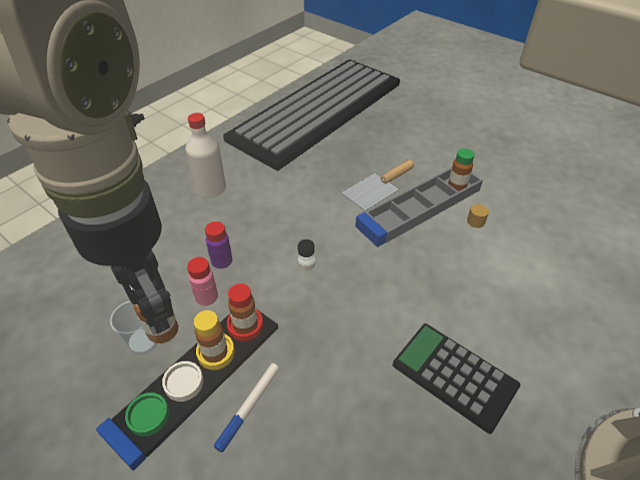

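White is held and its stand at (381,182) is empty. Moving to slot -29, which is -0.679 and +0.097 in tool x and y.

```bash
python3 -m creep '{"hand":[30,30,30,30,30],"delta_pos":[[-0.029,0,0],[-0.05,0.0075,0],[-0.05,0.0075,0],[-0.05,0.0075,0],[-0.05,0.0075,0]],"turn":[0,0,0,0,0]}'
python3 -m creep '{"hand":[30,30,30,30,30],"delta_pos":[[-0.05,0.0075,0],[-0.05,0.0075,0],[-0.05,0.0075,0],[-0.05,0.0075,0],[-0.05,0.0075,0]],"turn":[0,0,0,0,0]}'
python3 -m creep '{"hand":[30,30,30,30,30],"delta_pos":[[-0.05,0.0075,0],[-0.05,0.0075,0],[-0.05,0.0075,0],[-0.05,0.0075,0],[0,0,0]],"turn":[0,0,0,0,0]}'
python3 -m creep '{"hand":[30,30,30,30,30],"delta_pos":[[0,0,0.02],[0,0,0.02],[0,0,0],[0,0,0],[0,0,0]],"turn":[0,0,0,0,0]}'
cat >> h.py <<'E'
def held(slot):
    s=env.get_state(); t=s["tcp_pos"]; Rm=q(s["orientation"]); print("tcp",t.round(4),s["wrist_force"].round(1))
    g=np.array([494.9,-243.0])/1000+slot/1000*np.array([.25,.968])
    for n in("side","scene","wrist"):
        c=env.read_camera(n); save(c,n+"_h%d.png"%slot)
        P=pts(c);hsv=cv2.cvtColor(c["pixels"],cv2.COLOR_RGB2HSV)
        m=(c["depth"]>0)&(hsv[...,0]<18)&(hsv[...,1]>120)&(hsv[...,2]>30)&(np.hypot(P[...,0]-t[0],P[...,1]-t[1])<.035)&(P[...,2]>t[2]-.06)
        if m.sum()<50: continue
        A=P[m]; print(n,"foot z",np.percentile(A[:,2],1).round(4))
        A=A[A[:,2]<t[2]+.012]
        from scipy.optimize import least_squares
        f=least_squares(lambda p:np.hypot(A[:,0]-p[0],A[:,1]-p[1])-.018,t[:2]+.0,loss="soft_l1",f_scale=.001)
        d=Rm.T@np.r_[g-f.x,0]
        print("  centre",f.x.round(4),"to slot, tool units",(d/.8).round(4))
    print("  tcp to slot, tool units",(Rm.T@np.r_[g-t[:2],0]/.8).round(4))
E
python3 -c "
from h import *
held(-29)"
```

```text
clock: 11.77
tcp_pos: [0.5263, 0.0915, 0.1815]
orientation: [-0.001, 0.789, 0.614, -0.001]
wrist_force: [0.9, 0.4, -0.7]
finger_gap: 0.0348
clock: 12.18
tcp_pos: [0.506, -0.1098, 0.1818]
orientation: [-0.001, 0.79, 0.614, -0.001]
wrist_force: [0.2, -0.1, -0.4]
finger_gap: 0.0345
clock: 12.6
tcp_pos: [0.4901, -0.276, 0.1815]
orientation: [0.0, 0.792, 0.611, -0.001]
wrist_force: [1.2, -0.5, -1.4]
finger_gap: 0.035
clock: 13.02
tcp_pos: [0.4912, -0.2688, 0.1512]
orientation: [-0.001, 0.789, 0.614, -0.0]
wrist_force: [0.1, -0.7, -0.9]
finger_gap: 0.0348
tcp [ 0.4912 -0.2688  0.1512] [ 0.1 -0.7 -0.9]
side foot z 0.1114
  centre [ 0.4906 -0.272 ] to slot, tool units [ 0.0002 -0.0039  0.    ]
scene foot z 0.1115
  centre [ 0.4897 -0.2714] to slot, tool units [-0.0003 -0.0026  0.    ]
wrist foot z 0.1142
  centre [ 0.4917 -0.2718] to slot, tool units [-0.0003 -0.0051  0.    ]
  tcp to slot, tool units [-0.0038 -0.0036  0.    ]
```

```bash
python3 -m creep '{"hand":[30,30,30,30,30],"delta_pos":[[0,-0.0035,0.02],[0,0,0.04],[0,0,0.03],[0,0,0.02],[0,0,0.01]],"turn":[0,0,0,0,0]}'
python3 -m creep '{"hand":[30,30,30,30,30],"delta_pos":[[0,0,0.003],[0,0,0.002],[0,0,0.002],[0,0,0],[0,0,0]],"turn":[0,0,0,0,0]}'
```

```text
clock: 13.58
tcp_pos: [0.4878, -0.2677, 0.0538]
orientation: [-0.001, 0.79, 0.614, -0.0]
wrist_force: [-0.3, 0.2, -0.7]
finger_gap: 0.0349
clock: 14.0
tcp_pos: [0.4894, -0.2691, 0.051]
orientation: [0.001, 0.79, 0.614, 0.0]
wrist_force: [0.1, -0.3, -1.2]
finger_gap: 0.0351
```

```bash
python3 -m creep '{"hand":[30,30,30,30,30],"delta_pos":[[0,0,0.003],[0,0,0.002],[0,0,0.001],[0,0,0],[0,0,0]],"turn":[0,0,0,0,0]}'
python3 -m creep '{"hand":[30,30,30,30,30],"delta_pos":[[0,0,0.0015],[0,0,0],[0,0,0],[0,0,0],[0,0,0]],"turn":[0,0,0,0,0]}'
```

```text
clock: 14.42
tcp_pos: [0.4886, -0.2686, 0.045]
orientation: [-0.0, 0.79, 0.614, 0.0]
wrist_force: [0.3, -0.1, -0.5]
finger_gap: 0.0349
clock: 14.83
tcp_pos: [0.4887, -0.2687, 0.0446]
orientation: [0.0, 0.79, 0.614, 0.0]
wrist_force: [-1.7, 0.8, 5.3]
finger_gap: 0.0344
```

Contact at the same height as the first bottle. I'll release, rise and go to yellow (+0.608, -0.075).

```bash
python3 -m creep '{"hand":[40,50,56,60,60],"delta_pos":[[0,0,0],[0,0,0],[0,0,0],[0,0,0],[0,0,-0.02]],"turn":[0,0,0,0,0]}'
python3 -m creep '{"hand":[60,60,60,60,60],"delta_pos":[[0,0,-0.04],[0,0,-0.04],[0,0,-0.04],[0,0,-0.03],[0.008,0,0]],"turn":[0,0,0,0,0]}'
python3 -m creep '{"hand":[60,60,60,60,60],"delta_pos":[[0.05,-0.006,0],[0.05,-0.006,0],[0.05,-0.006,0],[0.05,-0.006,0],[0.05,-0.006,0]],"turn":[0,0,0,0,0]}'
python3 -m creep '{"hand":[60,60,60,60,60],"delta_pos":[[0.05,-0.006,0],[0.05,-0.006,0],[0.05,-0.006,0],[0.05,-0.006,0],[0.05,-0.006,0]],"turn":[0,0,0,0,0]}'
python3 -m creep '{"hand":[60,60,60,60,60],"delta_pos":[[0.05,-0.009,0],[0.05,-0.006,0],[0,0,0],[0,0,0],[0,0,0]],"turn":[0,0,0,0,0]}'
python3 - <<'E'
from h import *
caps('w8.png')
c=env.read_camera("side"); save(c,"s8.png")
E
```

```text
clock: 15.25
tcp_pos: [0.4868, -0.2673, 0.0572]
orientation: [-0.003, 0.79, 0.614, -0.001]
wrist_force: [-0.1, 1.1, -0.4]
finger_gap: 0.0598
clock: 15.67
tcp_pos: [0.4928, -0.265, 0.1856]
orientation: [0.005, 0.79, 0.613, 0.001]
wrist_force: [1.0, -0.3, 0.7]
finger_gap: 0.0602
clock: 16.08
tcp_pos: [0.516, -0.0608, 0.1793]
orientation: [-0.0, 0.79, 0.613, -0.0]
wrist_force: [1.1, -0.3, 0.1]
finger_gap: 0.0599
clock: 16.5
tcp_pos: [0.5421, 0.1392, 0.1792]
orientation: [-0.0, 0.79, 0.614, -0.0]
wrist_force: [0.2, -0.5, -0.1]
finger_gap: 0.0598
clock: 16.92
tcp_pos: [0.55, 0.2175, 0.179]
orientation: [-0.0, 0.789, 0.614, -0.001]
wrist_force: [0.3, -0.7, -0.1]
finger_gap: 0.0599
tcp [0.5502 0.2167 0.1793]
[321. 253.] 552.6 217.2 15.6 [ 25. 179. 219.] tool units [0.0014 0.0029 0.1566]
[341. 338.] 551.3 159.2 15.7 [  1. 208. 186.] tool units [-0.0691  0.0192  0.1566]
```

View pics/s8.png

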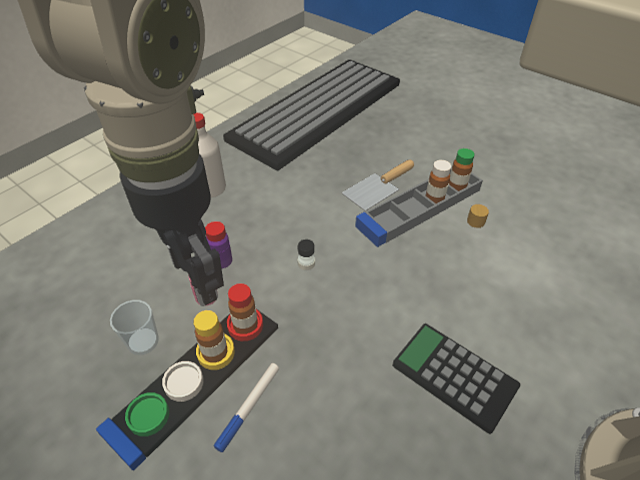

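White (168,440) and green (157,464) are upright in the tray. Picking yellow.

```bash
python3 -m creep '{"hand":[60,60,60,60,60],"delta_pos":[[0.001,0.002,0.03],[0,0,0.04],[0,0,0.04],[0,0,0.03],[0,0,0.015]],"turn":[0,0,0,0,0]}'
python3 -m creep '{"hand":[60,60,50,36,30],"delta_pos":[[0,0,0],[0,0,0],[0,0,0],[0,0,0],[0,0,0]],"turn":[0,0,0,0,0]}'
python3 -m creep '{"hand":[30,30,30,30,30],"delta_pos":[[0,0,0],[0,0,0],[0,0,-0.02],[0,0,-0.04],[0,0,-0.04]],"turn":[0,0,0,0,0]}'
python3 -m creep '{"hand":[30,30,30,30,30],"delta_pos":[[0,0,-0.04],[0,0,-0.02],[0,0,0],[0,0,0],[0,0,0]],"turn":[0,0,0,0,0]}'
```

```text
clock: 17.43
tcp_pos: [0.5503, 0.2154, 0.0525]
orientation: [-0.001, 0.791, 0.612, -0.002]
wrist_force: [-0.0, 0.1, 0.2]
finger_gap: 0.0599
clock: 17.85
tcp_pos: [0.5538, 0.2179, 0.0579]
orientation: [0.001, 0.79, 0.613, 0.001]
wrist_force: [-0.4, -0.4, 3.9]
finger_gap: 0.0347
clock: 18.27
tcp_pos: [0.5511, 0.2177, 0.1358]
orientation: [-0.001, 0.79, 0.614, -0.001]
wrist_force: [0.9, 1.2, -0.5]
finger_gap: 0.0346
clock: 18.68
tcp_pos: [0.5517, 0.2178, 0.1828]
orientation: [-0.0, 0.79, 0.614, -0.001]
wrist_force: [-0.4, 0.2, -1.3]
finger_gap: 0.0344
```

```bash
python3 -m creep '{"hand":[30,30,30,30,30],"delta_pos":[[-0.038,0,0],[-0.05,0.0072,0],[-0.05,0.0072,0],[-0.05,0.0072,0],[-0.05,0.0072,0]],"turn":[0,0,0,0,0]}'
python3 -m creep '{"hand":[30,30,30,30,30],"delta_pos":[[-0.05,0.0072,0],[-0.05,0.0072,0],[-0.05,0.0072,0],[-0.05,0.0072,0],[-0.05,0.0072,0]],"turn":[0,0,0,0,0]}'
python3 -m creep '{"hand":[30,30,30,30,30],"delta_pos":[[-0.05,0.0072,0],[0,0,0.02],[0,0,0.02],[0,0,0],[0,0,0]],"turn":[0,0,0,0,0]}'
python3 -c "
from h import *
held(29)"
```

```text
clock: 19.1
tcp_pos: [0.5259, 0.0265, 0.1818]
orientation: [-0.001, 0.789, 0.614, -0.001]
wrist_force: [1.2, -0.4, -1.9]
finger_gap: 0.0344
clock: 19.52
tcp_pos: [0.5045, -0.1745, 0.1819]
orientation: [-0.002, 0.79, 0.614, -0.001]
wrist_force: [0.3, 0.6, -1.3]
finger_gap: 0.0346
clock: 19.93
tcp_pos: [0.5001, -0.2125, 0.1495]
orientation: [-0.003, 0.79, 0.613, -0.001]
wrist_force: [-0.5, 0.6, -0.6]
finger_gap: 0.0343
tcp [ 0.5001 -0.2125  0.1495] [-0.5  0.6 -0.6]
side foot z 0.1099
  centre [ 0.4996 -0.2142] to slot, tool units [-0.0001  0.0033 -0.    ]
scene foot z 0.1098
  centre [ 0.4993 -0.2136] to slot, tool units [-0.0007  0.0038 -0.    ]
wrist foot z 0.1133
  centre [ 0.5019 -0.214 ] to slot, tool units [-0.001   0.0006 -0.    ]
  tcp to slot, tool units [-0.0023  0.0032 -0.    ]
```

```bash
python3 -m creep '{"hand":[30,30,30,30,30],"delta_pos":[[0,0.0015,0.02],[0,0,0.04],[0,0,0.03],[0,0,0.02],[0,0,0.01]],"turn":[0,0,0,0,0]}'
python3 -m creep '{"hand":[30,30,30,30,30],"delta_pos":[[0,0,0.003],[0,0,0.002],[0,0,0.002],[0,0,0],[0,0,0]],"turn":[0,0,0,0,0]}'
python3 -m creep '{"hand":[30,30,30,30,30],"delta_pos":[[0,0,0.003],[0,0,0.002],[0,0,0.001],[0,0,0],[0,0,0]],"turn":[0,0,0,0,0]}'
python3 -m creep '{"hand":[30,30,30,30,30],"delta_pos":[[0,0,0.0015],[0,0,0],[0,0,0],[0,0,0],[0,0,0]],"turn":[0,0,0,0,0]}'
```

```text
clock: 20.5
tcp_pos: [0.5024, -0.2125, 0.0544]
orientation: [-0.001, 0.789, 0.614, -0.0]
wrist_force: [0.1, 0.8, -0.9]
finger_gap: 0.0343
clock: 20.92
tcp_pos: [0.5038, -0.2141, 0.0514]
orientation: [0.001, 0.79, 0.614, 0.0]
wrist_force: [0.3, 0.1, -1.8]
finger_gap: 0.0346
clock: 21.33
tcp_pos: [0.503, -0.2137, 0.0454]
orientation: [-0.0, 0.79, 0.614, -0.0]
wrist_force: [0.1, 0.1, -1.2]
finger_gap: 0.0346
clock: 21.75
tcp_pos: [0.5032, -0.2138, 0.0449]
orientation: [0.0, 0.79, 0.614, 0.0]
wrist_force: [-1.6, 1.3, 5.7]
finger_gap: 0.0341
```

Contact on the floor. I'll release and go to red (+0.466, -0.058).

```bash
python3 -m creep '{"hand":[40,50,56,60,60],"delta_pos":[[0,0,0],[0,0,0],[0,0,0],[0,0,0],[0,0,-0.02]],"turn":[0,0,0,0,0]}'
python3 -m creep '{"hand":[60,60,60,60,60],"delta_pos":[[0,0,-0.04],[0,0,-0.04],[0,0,-0.04],[0,0,-0.03],[0.016,0,0]],"turn":[0,0,0,0,0]}'
python3 -m creep '{"hand":[60,60,60,60,60],"delta_pos":[[0.05,-0.006,0],[0.05,-0.006,0],[0.05,-0.006,0],[0.05,-0.006,0],[0.05,-0.006,0]],"turn":[0,0,0,0,0]}'
python3 -m creep '{"hand":[60,60,60,60,60],"delta_pos":[[0.05,-0.006,0],[0.05,-0.008,0],[0.05,-0.007,0],[0.05,-0.006,0],[0,0,0]],"turn":[0,0,0,0,0]}'
python3 -m creep '{"hand":[60,60,60,60,60],"delta_pos":[[0,0,0],[0,0,0],[0,0,0],[0,0,0],[0,0,0]],"turn":[0,0,0,0,0]}'
python3 - <<'E'
from h import *
caps('w9.png')
c=env.read_camera("side"); save(c,"s9.png")
E
```

```text
clock: 22.17
tcp_pos: [0.5011, -0.2125, 0.0577]
orientation: [-0.003, 0.79, 0.614, -0.001]
wrist_force: [-0.6, 0.6, -1.0]
finger_gap: 0.0599
clock: 22.58
tcp_pos: [0.509, -0.2042, 0.1859]
orientation: [0.005, 0.79, 0.613, 0.002]
wrist_force: [1.4, -0.3, 0.4]
finger_gap: 0.06
clock: 23.0
tcp_pos: [0.532, 0.0005, 0.1797]
orientation: [-0.0, 0.79, 0.613, -0.0]
wrist_force: [1.6, 0.7, 0.4]
finger_gap: 0.0598
clock: 23.42
tcp_pos: [0.5507, 0.1656, 0.1795]
orientation: [-0.001, 0.787, 0.617, 0.001]
wrist_force: [0.3, -0.5, 1.1]
finger_gap: 0.0601
clock: 23.83
tcp_pos: [0.5511, 0.1574, 0.1803]
orientation: [0.0, 0.79, 0.613, -0.0]
wrist_force: [-0.3, 0.3, -0.1]
finger_gap: 0.06
tcp [0.5511 0.1575 0.1804]
[316. 251.] 551.4 159.0 15.4 [  1. 207. 189.] tool units [ 1.80e-03 -1.00e-04  1.58e-01]
```

View pics/s9.png

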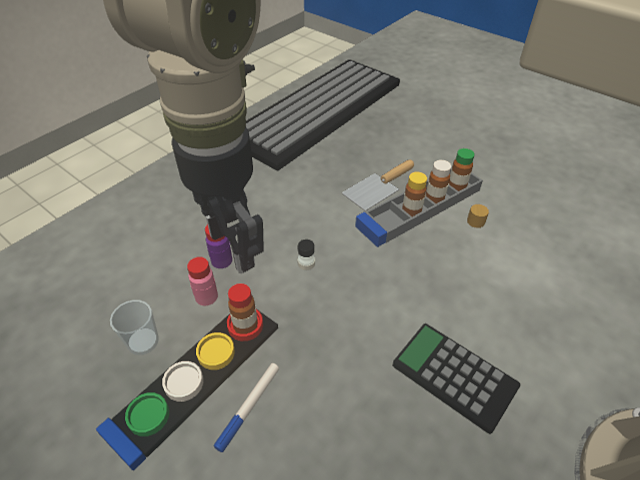

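View pics/w9.png

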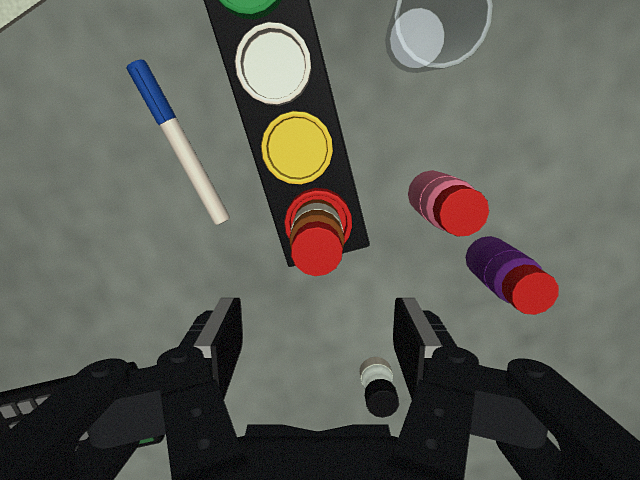

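The wrist picture has the red cap at (250,317), centred. The pink cap (211,462) is about 95 mm off and clear of the fingers. Picking red.

```bash
python3 -m creep '{"hand":[60,60,60,60,60],"delta_pos":[[0.002,0,0.03],[0,0,0.04],[0,0,0.04],[0,0,0.03],[0,0,0.016]],"turn":[0,0,0,0,0]}'
python3 -m creep '{"hand":[60,60,50,36,30],"delta_pos":[[0,0,0],[0,0,0],[0,0,0],[0,0,0],[0,0,0]],"turn":[0,0,0,0,0]}'
python3 -m creep '{"hand":[30,30,30,30,30],"delta_pos":[[0,0,0],[0,0,0],[0,0,-0.02],[0,0,-0.04],[0,0,-0.04]],"turn":[0,0,0,0,0]}'
python3 -m creep '{"hand":[30,30,30,30,30],"delta_pos":[[0,0,-0.04],[0,0,-0.02],[0,0,0],[0,0,0],[0,0,0]],"turn":[0,0,0,0,0]}'
```

```text
clock: 24.35
tcp_pos: [0.5493, 0.1594, 0.0523]
orientation: [-0.001, 0.79, 0.613, -0.002]
wrist_force: [0.1, 0.3, 0.8]
finger_gap: 0.0605
clock: 24.77
tcp_pos: [0.5527, 0.1605, 0.0574]
orientation: [0.001, 0.79, 0.614, 0.001]
wrist_force: [-0.9, -0.0, 3.3]
finger_gap: 0.0344
clock: 25.18
tcp_pos: [0.5501, 0.1602, 0.1355]
orientation: [-0.001, 0.79, 0.614, -0.001]
wrist_force: [0.0, -0.4, -1.0]
finger_gap: 0.0347
clock: 25.6
tcp_pos: [0.5507, 0.1603, 0.1825]
orientation: [-0.0, 0.79, 0.614, -0.001]
wrist_force: [-0.4, 0.7, -1.1]
finger_gap: 0.0346
```

```bash
python3 -m creep '{"hand":[30,30,30,30,30],"delta_pos":[[-0.045,0.007,0],[-0.05,0.0075,0],[-0.05,0.0075,0],[-0.05,0.0075,0],[-0.05,0.0075,0]],"turn":[0,0,0,0,0]}'
python3 -m creep '{"hand":[30,30,30,30,30],"delta_pos":[[-0.05,0.0075,0],[-0.05,0.0075,0],[-0.05,0.0065,0],[0,0,0.02],[0,0,0.02]],"turn":[0,0,0,0,0]}'
python3 -m creep '{"hand":[30,30,30,30,30],"delta_pos":[[0,0,0],[0,0,0],[0,0,0],[0,0,0],[0,0,0]],"turn":[0,0,0,0,0]}'
python3 -c "
from h import *
held(87)"
```

```text
clock: 26.02
tcp_pos: [0.5299, -0.038, 0.1814]
orientation: [-0.001, 0.789, 0.614, -0.001]
wrist_force: [0.5, -0.4, -1.6]
finger_gap: 0.0351
clock: 26.43
tcp_pos: [0.5179, -0.1602, 0.1499]
orientation: [-0.0, 0.791, 0.612, -0.0]
wrist_force: [0.2, 0.2, -1.2]
finger_gap: 0.0341
clock: 26.85
tcp_pos: [0.5193, -0.157, 0.1523]
orientation: [0.001, 0.789, 0.614, 0.0]
wrist_force: [-0.7, -0.0, -1.5]
finger_gap: 0.0351
tcp [ 0.5193 -0.157   0.1523] [-0.7 -0.  -1.5]
side foot z 0.1133
  centre [ 0.5185 -0.1598] to slot, tool units [ 0.0007 -0.0026 -0.    ]
scene foot z 0.1107
  centre [ 0.5173 -0.1589] to slot, tool units [-0.0001 -0.0008 -0.    ]
wrist foot z 0.1163
  centre [ 0.5191 -0.1594] to slot, tool units [-0.     -0.0031 -0.    ]
  tcp to slot, tool units [-0.003  -0.0026 -0.    ]
```

```bash
python3 -m creep '{"hand":[30,30,30,30,30],"delta_pos":[[0,-0.002,0.02],[0,0,0.04],[0,0,0.03],[0,0,0.02],[0,0,0.01]],"turn":[0,0,0,0,0]}'
python3 -m creep '{"hand":[30,30,30,30,30],"delta_pos":[[0,0,0.003],[0,0,0.002],[0,0,0.002],[0,0,0],[0,0,0]],"turn":[0,0,0,0,0]}'
python3 -m creep '{"hand":[30,30,30,30,30],"delta_pos":[[0,0,0.003],[0,0,0.002],[0,0,0.001],[0,0,0],[0,0,0]],"turn":[0,0,0,0,0]}'
python3 -m creep '{"hand":[30,30,30,30,30],"delta_pos":[[0,0,0.0015],[0,0,0],[0,0,0],[0,0,0],[0,0,0]],"turn":[0,0,0,0,0]}'
```

```text
clock: 27.42
tcp_pos: [0.5158, -0.1561, 0.0534]
orientation: [-0.001, 0.79, 0.614, -0.001]
wrist_force: [-0.4, -0.1, -1.2]
finger_gap: 0.034
clock: 27.83
tcp_pos: [0.5179, -0.1573, 0.0509]
orientation: [0.001, 0.79, 0.614, 0.0]
wrist_force: [-0.2, 0.4, -1.0]
finger_gap: 0.0344
clock: 28.25
tcp_pos: [0.517, -0.1569, 0.045]
orientation: [-0.0, 0.79, 0.614, -0.0]
wrist_force: [0.6, 0.2, -0.8]
finger_gap: 0.0343
clock: 28.67
tcp_pos: [0.5173, -0.1571, 0.0444]
orientation: [0.0, 0.79, 0.614, 0.0]
wrist_force: [-2.6, 0.9, 5.3]
finger_gap: 0.0344
```

```bash
python3 -m creep '{"hand":[40,50,56,60,60],"delta_pos":[[0,0,0],[0,0,0],[0,0,0],[0,0,0],[0,0,-0.02]],"turn":[0,0,0,0,0]}'
python3 -m creep '{"hand":[60,60,60,60,60],"delta_pos":[[0,0,-0.04],[0,0,-0.04],[0,0,-0.04],[0,0,-0.03],[0,0,0]],"turn":[0,0,0,0,0]}'
python3 -m creep '{"hand":[60,60,60,60,60],"delta_pos":[[0.04,0,0],[0.04,0,0],[0.04,0,0],[0.03,0,0],[0,0,0]],"turn":[0,0,0,0,0]}'
python3 - <<'E'
from h import *
c=env.read_camera("side"); P=pts(c); save(c,"s10.png")
x=c["pixels"][60:280,340:560]; cv2.imwrite("pics/s10c.png",cv2.resize(x[:,:,::-1],(600,600)))
m=(c["depth"]>0)&(P[...,2]>.077)&(P[...,2]<.087)&(P[...,1]<-.1)&(P[...,1]>-.38)&(abs(P[...,0]-.495)<.06)
k,l,st,ce=cv2.connectedComponentsWithStats(m.astype(np.uint8))
for i in range(1,k):
    if st[i,4]>40:
        A=P[l==i];(cx,cy),r=cv2.minEnclosingCircle(A[:,:2].astype(np.float32)*1000);d=np.array([cx-494.9,cy+243]);print(round(cx,1),round(cy,1),round(r,1),"z",np.median(A[:,2]).round(4),"tray y",(d@[.25,.968]).round(1),"x",(d@[.968,-.25]).round(1))
c=env.read_camera("scene"); save(c,"c10.png")
E
```

```text
clock: 29.08
tcp_pos: [0.515, -0.156, 0.0573]
orientation: [-0.002, 0.79, 0.614, -0.001]
wrist_force: [0.5, -1.3, -1.0]
finger_gap: 0.0596
clock: 29.5
tcp_pos: [0.52, -0.1583, 0.1855]
orientation: [0.004, 0.79, 0.614, 0.002]
wrist_force: [0.8, -0.5, 0.1]
finger_gap: 0.0599
clock: 29.92
tcp_pos: [0.547, -0.0369, 0.1791]
orientation: [-0.001, 0.788, 0.615, 0.0]
wrist_force: [0.2, 0.5, 0.8]
finger_gap: 0.06
473.1 -327.8 15.8 z 0.0818 tray y -87.6 x 0.1
486.8 -272.0 17.1 z 0.0817 tray y -30.1 x -0.5
503.1 -214.4 16.2 z 0.0819 tray y 29.7 x 0.8
517.3 -158.0 16.6 z 0.0816 tray y 87.9 x 0.4
```

View pics/s10c.png

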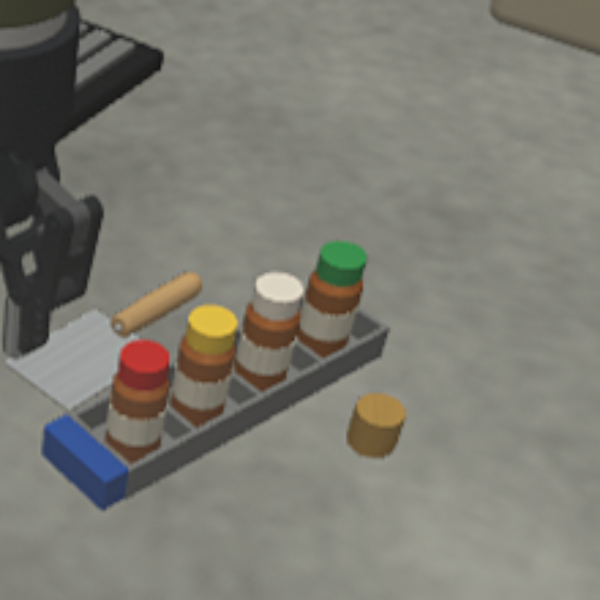

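View pics/c10.png

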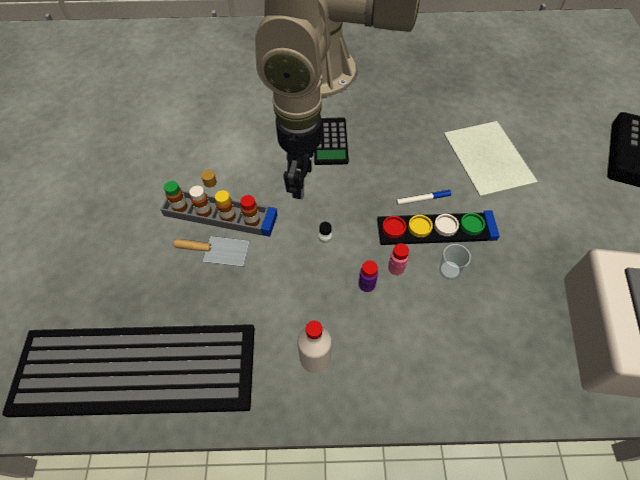

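All four bottles stand upright in their slots: red is at the tray's blue end, then yellow, white and green. The cap tops measure about 82 mm, which fits 4 mm of floor plus 78 mm of bottle. The look-alikes are untouched and the gripper is clear, so I'm handing in.

```bash
python3 -c "
from h import *
print(env.get_state()['qvel'].round(3)); print(env.hand_in())"
```

```text
[-0.032 -0.001  0.001  0.002 -0.002 -0.002]
the job is handed in; nothing more can be done
None
```

All four bottles are in the sampler tray in reverse order. From the tray's blue end the row now reads red, yellow, white, green; on the bar it read green, white, yellow, red from the blue end.

- **Placing:** I lowered each bottle until the wrist force showed it resting on the slot floor (about 5–6 N) before letting go.
- **Position:** The last side-camera check puts every bottle within about 1 mm of its slot centre. All four cap tops are at about 82 mm, which is right for a bottle standing upright on the slot floor.
- **Surroundings:** In the last pictures the pink and purple look-alikes stand where they were, and the gripper was open and clear of everything.
- **Time:** The job took about 30 s of the 126 s allowed.

No check failed. Position estimates from the different cameras differed by at most about 3 mm, well inside the 9 mm slot clearance.

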